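# Set the stop block past its spring catch

### The job

Set the length stop of the frame-cutting rail to its other position. With a fingertip press the long spring-loaded release bar down and, while you keep it down, push the black stop block by its side arm along the channel over the sunken catch, all the way into the pocket on the far side of it; then let go, so that the catch springs fully up behind the block. Only press and push: do not grip the block, lift it or tip it out of its channel, and leave the tools lying around where they are.

Things in the scene. Friction and masses are not known exactly. Their poses are not given: they have to be found in the camera images.
- stop_rail: Stop rail, fixed: plywood base 134 x 290 mm with an aluminium channel. Origin: on the table under the middle of the channel; y along the channel, z up, -x the side nearer the robot; yaw 0.1 to 0.42 rad. The block rides at x = 0 on the channel floor, 26 mm up, between rails (tops 40 mm up, near rail's outer face at x = -30). Dark end stops, tops 48 mm up, have inner faces at y = +125 and -125 mm.
- pocket (a point): Where the origin of the block comes when it sits in the middle of the pocket between the catch nose and the end stop at -y: on the channel floor at the rail's y = -74.5 mm. The pocket is 17 mm longer than the block, so 8 mm either way is inside it.
- catch: Spring catch: a flat steel T, 9 mm thick, moving straight up and down in one piece. Its release bar lies at x = -80 to -40, y = -140 to +140 mm of the rail; its nose crosses the channel at y = -24 to -12 mm. Origin: in its top plane at the rail's x = y = 0; axes as the rail's. When up, the top is 36 mm above the table and the nose stands 10 mm proud of the channel floor.
- bar_top (a point): Middle of the top face of the release bar (60 mm from the channel's centre line towards the robot, at the rail's y = 0). The bar may be pressed anywhere along its length and a fingertip slides along it easily.
- catch_travel (a joint): How far the catch is pressed down, in m: 0 = up (the block cannot pass), 0.010 = nose level with the channel floor, 0.016 = bottom stop. About 2 N starts it and 4 N holds it at the bottom; it springs back up by itself when let go, unless the block is above the nose.
- block: Black stop block, loose in the channel: 40 mm wide, 84 mm long along the channel, 34 mm high, 0.6 to 0.85 kg, slippery plastic, 2 mm play each side. Origin: centre of its underside; axes as the rail's. It starts at y = +37 to +72 mm of the rail, is past the nose when beyond y = -66 mm and meets the -y end stop at y = -83 mm.
- push_arm (a point): Middle of the overhanging part of the block's push arm, 60 mm from the channel's centre line, 29 mm above the block's underside, at the middle of its length. The arm is 14 mm thick along the channel, 18 mm high (46 to 64 mm above the table) and sticks out over the release bar towards the robot, to 83 mm from the centre line. Push its +y face towards -y.
- tape_measure: Yellow pocket tape measure lying beyond the +y end of the rail, 65 x 89 x 34 mm; not to be disturbed. Origin: centre of its underside.
- nut_driver: Yellow-handled nut driver lying behind the rail's right end, 33 x 186 x 32 mm; not to be disturbed. Origin: centre of its underside.
- black_tape: Roll of black tape lying flat at the right front of the vice (another lies at the back), 72 mm wide, 20 mm high; not to be disturbed. Origin: centre of its underside.
- torch: Black torch lying at the right of the vice, 38 x 134 x 38 mm; not to be disturbed. Origin: its underside.

How it is judged:
By the outcome, as a careful person would: the job done as asked, in the order asked, and still so for the second after the job is handed in, with the robot touching nothing.
It also fails if it takes over 38 s, if anything falls off the work surface, if the arm or the gripper's body presses on something with over 40 N, if the wrist force passes 120 N, or if a joint passes its speed limit or range.

### The arm

A 6-joint arm with a two-finger parallel gripper is mounted at the origin on a cart in front of the work surface, level with it; the furniture and walls round the work are solid. World frame = base frame: x ahead of the robot, y to its left, z up, the work surface at z = 0. Lengths are in m, angles in rad, forces in N, time in s.
With the tool pointing down it reaches from about 0.3 to 0.85 m from the base axis. Payload 4.2 kg.
Tool frame: the origin (TCP) lies midway between the tips of the shut fingers; the grasp point (between the pads) lies 19 mm behind it; z points along the fingers, y is the line along which they close (so a half turn about z gives the same grasp; the last joint's range is limited). The gripper opens to 91 mm and grips with 3 to 60 N. Pads are 32 mm wide; open, the fingers measure 118 mm over their backs; the gripper's body (76 mm by 178 mm) begins 60 mm behind the grasp point.
Start: joints at [-1.287, 0.32, 1.565, -0, 1.257, -0.02], TCP at [0.172, -0.549, 0.214] pointing down, gripper open.
Joint ranges: [-3.11, 3.11], [-0.84, 2.01], [0.21, 2.61], [-1.34, 4.49], [0.05, 2.63], [-2.56, 2.56]. Speed limits (rad/s): [2.57, 2.57, 3.14, 3.14, 3.14, 3.14].

### API

Orientations are given as a unit quaternion [x, y, z, w].
In Python, from bench import bot, read_camera, workorder gives the robot as it stands. The module is installed in compiled form; this text tells all that it offers.
- The arm moves only by the shell command python3 -m handwheel 'ROWS' [FORCE]. ROWS is JSON, a list of rows, each an object of numbers: "gripper": the closure, from 0 (fully open) to 1 (shut); "tx", "ty", "tz": the shift along the tool's x, y, z in m; "yaw": the turn about the tool's z in degrees. A call has 1 to 10 rows; each row is the pose to reach, as a shift and turn from the pose commanded when the call began, along the tool's axes at that moment; what a row does not reach only later rows make up. A row lasts 1/12 s, in which the tool goes at most 41.7 mm and 7.16 degrees, less where a joint would pass 70% of its speed; a pose out of reach is approached as far as the arm can. A call with a gripper value outside its range is refused whole. The fingers move at their own pace and stop on an object; FORCE is the grip in N (left out, the last holds). Time passes only in rows, so rows that repeat a pose let the fingers close. It gives the time, the measured TCP pose, the force, the opening and the grip force at its end, in the units of the state.
- bot.state(): the state, without advancing time (a new reading comes with each control period).
- read_camera(name): name is "side" or "top" or "wrist"; returns a dict with "pixels" (420x560x3 uint8, red, green, blue), "range_z" (420x560 float32, m along the optical axis (not along the pixel's ray), 0 where there is no reading), "vertical_fov" (degrees; the focal length in pixels is half the picture's height over the tangent of half this angle, whatever the lens; pixels are square), "cx", "cy" (the principal point, pixels), "k1" (the pictures are not rectified: a ray, as slopes to the right and down, at radius r is drawn at 1 + k1 r^2 times it, then the intrinsics apply), "camera_from_world" (4x4, takes a point from world to camera coordinates). Camera axes: x right, y up, looking along -z (the intrinsics and any distortion apply to the point x, -y, -z); pixel columns grow to the right and rows downward; lengths in m; the calibration is good to about 2 mm. A picture is of the moment at which its call begins.
- workorder.sign_off(): hands the job in; it is judged then, once.
The state is a dict: "t": time; "joint_positions": joint angles; "dq": joint speeds; "effort": joint torques, N m; "position": TCP position; "eef_rot": TCP orientation; "contact_force": force on the tool from outside, world axes, zero at the start; "moment": the same for the moment, N m; "grip_width": opening from 0.0 (shut) to 1.0 (fully open); "finger_force": force on a finger pad.
Only numpy, scipy, OpenCV 4.12 (cv2) and the standard library are available. Lean on these libraries where they do the work, as an engineer would, in place of code of your own. Each camera call takes 0.05 s, during which the arm holds its last target. There are 200 camera calls.

## Working session

There is one attempt and no reset: what is moved stays moved. The work goes in short steps, Python scripts to look and compute and a shell command to move; the robot and the scene stay as the last step left them, time stands still between calls to the robot, and variables do not carry over. Pictures are saved under pics/ and viewed, at most 10 in all, crops included, and the job is handed in when it is done.

```bash
mkdir -p pics; cat > h.py <<'E'
import numpy as np, cv2
from bench import bot, read_camera
def shot(n, f=None):
    c=read_camera(n)
    if f: cv2.imwrite('pics/'+f, c['pixels'][:,:,::-1])
    return c
def world(c,u,v):
    "world points from depth at pixels"
    u=np.atleast_1d(u).astype(int);v=np.atleast_1d(v).astype(int)
    d=ray(c,u,v); z=c['range_z'][v,u]
    T=np.linalg.inv(c['camera_from_world']); return (d*z[:,None])@T[:3,:3].T+T[:3,3]
def ray(c,u,v):
    f=210/np.tan(np.radians(c['vertical_fov'])/2)
    K=np.array([[f,0,c['cx']],[0,f,c['cy']],[0,0,1]])
    p=np.stack([u,v],-1).astype(float).reshape(-1,1,2)
    n=cv2.undistortPoints(p,K,np.array([c['k1'],0,0,0,0.]))[:,0]
    return np.c_[n[:,0],-n[:,1],-np.ones(len(n))]
def onplane(c,u,v,h):
    d=ray(c,np.atleast_1d(u),np.atleast_1d(v)); T=np.linalg.inv(c['camera_from_world'])
    d=d@T[:3,:3].T; return T[:3,3]+d*((h-T[2,3])/d[:,2])[:,None]
E
python3 - <<'E'
from h import *
print(bot.state())
for n in('top','side'):
    c=shot(n,n+'0.png'); print(n,c['k1'],c['vertical_fov'],np.linalg.inv(c['camera_from_world'])[:3,3])
E
```

```text
{'t': 0.0, 'joint_positions': array([-1.28699995e+00,  3.20305873e-01,  1.56565944e+00, -3.38201735e-05,
        1.25738569e+00, -2.00009740e-02]), 'dq': array([-0.00023493,  0.00010547, -0.00077472, -0.00069811, -0.00063239,
        0.00052528]), 'effort': array([ 3.20726049e-04, -4.12461984e+01, -2.31976748e+01,  7.29474798e-02,
        4.56374965e-02, -1.41470891e-04]), 'position': array([ 0.17186033, -0.54819792,  0.21311986]), 'eef_rot': array([ 9.88484388e-01,  1.51320325e-01, -1.31567196e-04, -8.69422755e-04]), 'contact_force': array([-0.04795005, -0.2400794 ,  0.30361267]), 'moment': array([ 0.02256893,  0.01061139, -0.01034218]), 'finger_force': 0.0, 'grip_width': 1.002462870515511}
top -0.08821898798609774 52.8012435530521 [0.31021352 0.0049009  1.20339167]
side -0.11829721270646133 52.94021068489822 [0.43248971 0.82649064 0.6287839 ]
```

View pics/top0.png

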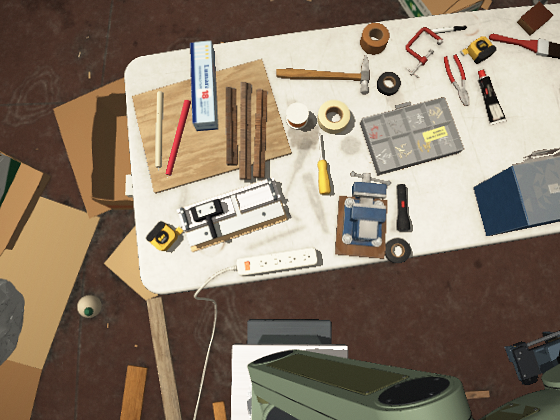

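View pics/side0.png

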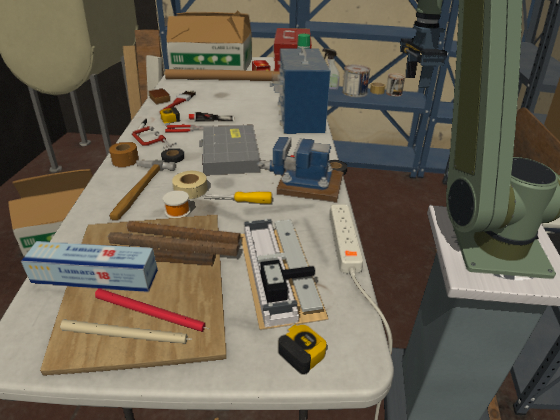

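The top view shows the rail around (235,213), the block near (207,208) and its arm pointing down and right to about (213,228). In the side view the block is at (270,280) and the arm end at (312,271). A power strip lies between the rail and the robot.

```bash
python3 - <<'E'
from h import *
t=shot('top');s=shot('side')
a=cv2.resize(t['pixels'][165:275,165:305],None,fx=5,fy=5,interpolation=cv2.INTER_CUBIC)[:,:,::-1]
cv2.imwrite('pics/c1.png',a)
b=cv2.resize(s['pixels'][205:335,225:365],None,fx=4.5,fy=4.5,interpolation=cv2.INTER_CUBIC)[:,:,::-1]
cv2.imwrite('pics/c2.png',b)
# block+arm: points in box above 50mm
for n,c in(('top',t),('side',s)):
    v,u=np.mgrid[0:420,0:560];P=world(c,u.ravel(),v.ravel());
    lum=c['pixels'].reshape(-1,3).max(1)
    ok=(c['range_z'].ravel()>0)&(abs(P[:,0]-.5)<.16)&(P[:,1]>.0)&(P[:,1]<.5)
    m=ok&(P[:,2]>.052)&(P[:,2]<.075)&(lum<90)
    print(n,m.sum(),P[m].min(0),P[m].max(0),np.median(P[m],0))
    q=cv2.minAreaRect(P[m][:,:2].astype(np.float32)*1000);print(q)
    m=ok&(P[:,2]>.028)&(P[:,2]<.044)
    q=cv2.minAreaRect(P[m][:,:2].astype(np.float32)*1000);print('36..',q,m.sum())
    m=ok&(P[:,2]>.006)&(P[:,2]<.08)
    q=cv2.minAreaRect(P[m][:,:2].astype(np.float32)*1000);print('all',q)
E
```

```text
top 300 [0.43758184 0.18933185 0.05255715] [0.54667661 0.29468515 0.06968577] [0.50088634 0.21646292 0.0603986 ]
((505.4075927734375, 223.5775604248047), (112.66682434082031, 91.11212921142578), 52.78046417236328)
36.. ((500.78582763671875, 205.09957885742188), (318.333740234375, 406.1048583984375), 0.02215467393398285) 4023
all ((500.8677673339844, 229.54446411132812), (319.2923278808594, 454.1182861328125), 0.20598505437374115)
side 634 [0.44094719 0.19283232 0.05208268] [0.54810029 0.28053471 0.06601546] [0.49855847 0.22758406 0.06021273]
((489.69671630859375, 225.59829711914062), (100.77816009521484, 85.23506164550781), 19.155385971069336)
36.. ((500.9512023925781, 204.41464233398438), (318.0489196777344, 408.61962890625), 0.01457070279866457) 5658
all ((500.06182861328125, 212.1703338623047), (319.8700256347656, 424.156494140625), 0.006686557549983263)
```

View pics/c1.png

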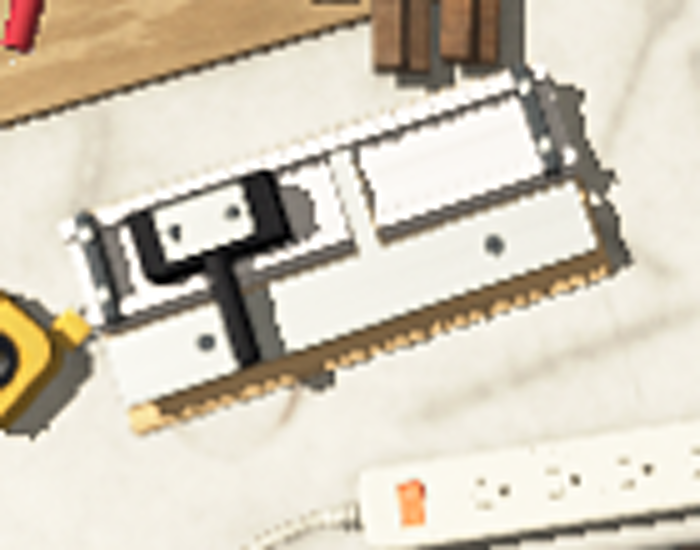

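View pics/c2.png

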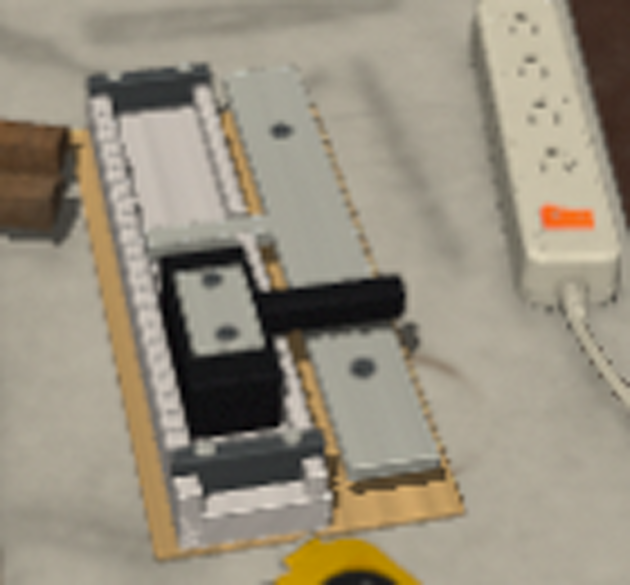

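The crop shows the bar corners at about (103,340), (580,182), (605,255) and (133,405). The block's top corners are at (133,213), (272,170), (293,238) and (155,283), and the arm tip runs from (237,367) to (260,357). The channel-side edges match the given layout.

```bash
python3 - <<'E'
from h import *
t=shot('top')
def pl(pts,h,o=(165,165),k=5,c=t):
    p=(np.array(pts)+.5)/k-.5+np.array(o); return onplane(c,p[:,0],p[:,1],h)[:,:2]
bar=pl([(103,340),(580,182),(605,255),(133,405)],.036); print('bar',bar, np.linalg.norm(bar-np.roll(bar,-1,0),axis=1))
e=(bar[0]+bar[3]-bar[1]-bar[2]); yaw=np.arctan2(-e[0],e[1]); 
blk=pl([(133,213),(272,170),(293,238),(155,283)],.060); print('blk',np.linalg.norm(blk-np.roll(blk,-1,0),axis=1))
e2=(blk[0]+blk[3]-blk[1]-blk[2]);print('yaw',yaw,np.arctan2(-e2[0],e2[1]))
X=np.array([np.cos(yaw),np.sin(yaw)]);Y=np.array([-np.sin(yaw),np.cos(yaw)])
O=bar.mean(0)+.06*X; print('O from bar',O)
# end stops inner faces (top 48): left (105,212..320) right
es=pl([(90,215),(120,318),(520,95),(553,172)],.048); print('stops rail',np.c_[(es-O)@X,(es-O)@Y])
print('blk rail',np.c_[(blk-O)@X,(blk-O)@Y], (blk.mean(0)-O)@Y)
tip=pl([(237,367),(260,357),(205,258),(232,250)],.064); print('arm rail',np.c_[(tip-O)@X,(tip-O)@Y])
s=shot('side')
bs=pl([(228,82),(300,68),(440,460),(350,472)],.036,(225,205),4.5,s); print('bar side rail',np.c_[(bs-O)@X,(bs-O)@Y])
b2=pl([(257,292),(395,278),(403,310),(275,330)],.064,(225,205),4.5,s); print('arm side',np.c_[(b2-O)@X,(b2-O)@Y])
E
```

```text
bar [[0.45488723 0.29295543]
 [0.54588656 0.0261986 ]
 [0.50427439 0.01194889]
 [0.41855923 0.27438328]] [0.28185117 0.04398439 0.27607771 0.0408001 ]
blk [0.08064762 0.04036457 0.0798965  0.04160641]
yaw 0.32229028094170387 0.3163806475901709
O from bar [0.5378126  0.17037593]
stops rail [[ 0.02806096  0.12801975]
 [-0.03330601  0.12774288]
 [ 0.01763945 -0.12222957]
 [-0.03023415 -0.12621566]]
blk rail [[ 0.01848847  0.1025544 ]
 [ 0.01739781  0.02191416]
 [-0.02296649  0.02176786]
 [-0.02310842  0.10166424]] 0.06197516500521718
arm rail [[-0.0824581   0.07100698]
 [-0.08113066  0.05746827]
 [-0.01927271  0.07080189]
 [-0.01967463  0.05534105]]
bar side rail [[-0.03645471 -0.12808138]
 [-0.07619313 -0.13398772]
 [-0.07693037  0.14473307]
 [-0.03871569  0.14450933]]
arm side [[-0.01525303  0.06125587]
 [-0.07654982  0.06281769]
 [-0.07498304  0.08311637]
 [-0.01835924  0.0856636 ]]
```

Both views agree: rail origin ≈ (0.537, 0.171), yaw 0.32, block y ≈ 62 mm, arm +y face ≈ 71 mm. The tool is already within 1° of the rail's axes (tool x = rail +x, tool y = rail −y). The plan is to shut the fingers, go behind the arm at rail (−60, +105) mm, press there, then slide towards −y.

```bash
python3 -m handwheel '[{"gripper":1,"tx":0.024,"ty":-0.032},{"gripper":1,"tx":0.048,"ty":-0.065},{"gripper":1,"tx":0.072,"ty":-0.097},{"gripper":1,"tx":0.096,"ty":-0.13},{"gripper":1,"tx":0.12,"ty":-0.162},{"gripper":1,"tx":0.144,"ty":-0.195},{"gripper":1,"tx":0.168,"ty":-0.227},{"gripper":1,"tx":0.192,"ty":-0.26},{"gripper":1,"tx":0.215,"ty":-0.29},{"gripper":1,"tx":0.235,"ty":-0.32}]' 20
python3 -m handwheel '[{"gripper":1,"tx":0.024,"ty":-0.032},{"gripper":1,"tx":0.048,"ty":-0.065},{"gripper":1,"tx":0.072,"ty":-0.097},{"gripper":1,"tx":0.096,"ty":-0.13},{"gripper":1,"tx":0.12,"ty":-0.162},{"gripper":1,"tx":0.144,"ty":-0.195},{"gripper":1,"tx":0.168,"ty":-0.227},{"gripper":1,"tx":0.192,"ty":-0.26},{"gripper":1,"tx":0.215,"ty":-0.29},{"gripper":1,"tx":0.23,"ty":-0.31,"yaw":-1}]'
cat > w.py <<'E'
from h import *
s=bot.state();p=s['position'];O=np.array([.537,.171]);y=.32
X=np.array([np.cos(y),np.sin(y)]);Y=np.array([-X[1],X[0]])
q=s['eef_rot'];print('t',s['t'],'pos',p.round(4),'rail',((p[:2]-O)@X).round(4),((p[:2]-O)@Y).round(4),'toolx ang',round(2*np.arctan2(q[1],q[0]),4),'F',s['contact_force'].round(1),'grip',round(s['grip_width'],3))
E
python3 w.py
```

```text
t 0.3 pos [ 0.172  -0.5485  0.2137] rail -0.5728 -0.5682 toolx ang 0.3039 F [ 0.6 -0.1  0.3] grip 1.002$[0]: bad value
$[0]: bad value
```

```bash
python3 -m handwheel '[{"gripper":1.0,"tx":0.024,"ty":-0.032,"tz":0.0,"yaw":0.0},{"gripper":1.0,"tx":0.048,"ty":-0.065,"tz":0.0,"yaw":0.0}]' 20; python3 w.py
```

```text
t: 0.47
position: [0.1983, -0.4726, 0.2132]
eef_rot: [0.989, 0.15, 0.0, -0.0]
contact_force: [0.9, 0.5, 0.4]
grip_width: 0.887
finger_force: 0.0
t 0.4667 pos [ 0.1983 -0.4726  0.2132] rail -0.524 -0.5044 toolx ang 0.3012 F [0.9 0.5 0.4] grip 0.887
```

```bash
python3 -m handwheel '[{"gripper":1.0,"tx":0.024,"ty":-0.032,"tz":0,"yaw":0},{"gripper":1.0,"tx":0.048,"ty":-0.065,"tz":0,"yaw":0},{"gripper":1.0,"tx":0.072,"ty":-0.097,"tz":0,"yaw":0},{"gripper":1.0,"tx":0.096,"ty":-0.13,"tz":0,"yaw":0},{"gripper":1.0,"tx":0.12,"ty":-0.162,"tz":0,"yaw":0},{"gripper":1.0,"tx":0.144,"ty":-0.195,"tz":0,"yaw":0},{"gripper":1.0,"tx":0.168,"ty":-0.227,"tz":0,"yaw":0},{"gripper":1.0,"tx":0.192,"ty":-0.26,"tz":0,"yaw":0},{"gripper":1.0,"tx":0.215,"ty":-0.29,"tz":0,"yaw":0},{"gripper":1.0,"tx":0.235,"ty":-0.32,"tz":0,"yaw":0}]' >/dev/null; python3 w.py
python3 -m handwheel '[{"gripper":1.0,"tx":0.024,"ty":-0.032,"tz":0,"yaw":0},{"gripper":1.0,"tx":0.048,"ty":-0.065,"tz":0,"yaw":0},{"gripper":1.0,"tx":0.072,"ty":-0.097,"tz":0,"yaw":0},{"gripper":1.0,"tx":0.096,"ty":-0.13,"tz":0,"yaw":0},{"gripper":1.0,"tx":0.12,"ty":-0.162,"tz":0,"yaw":0},{"gripper":1.0,"tx":0.144,"ty":-0.195,"tz":0,"yaw":0},{"gripper":1.0,"tx":0.168,"ty":-0.227,"tz":0,"yaw":0},{"gripper":1.0,"tx":0.192,"ty":-0.26,"tz":0,"yaw":0},{"gripper":1.0,"tx":0.21,"ty":-0.285,"tz":0,"yaw":-1},{"gripper":1.0,"tx":0.219,"ty":-0.297,"tz":0,"yaw":-1}]' >/dev/null; python3 w.py
```

```text
t 1.3 pos [ 0.3272 -0.0948  0.2143] rail -0.2827 -0.1863 toolx ang 0.3039 F [ 0.7 -1.2  0.5] grip 0.153
t 2.1333 pos [0.4479 0.2559 0.2136] rail -0.0579 0.1086 toolx ang 0.3245 F [ 0.  -0.2 -0.7] grip 0.006
```

```bash
python3 -m handwheel '[{"gripper":1.0,"tx":-0.001,"ty":0,"tz":0.04,"yaw":0},{"gripper":1.0,"tx":-0.002,"ty":0,"tz":0.08,"yaw":0},{"gripper":1.0,"tx":-0.002,"ty":0,"tz":0.12,"yaw":0},{"gripper":1.0,"tx":-0.002,"ty":0,"tz":0.15,"yaw":0},{"gripper":1.0,"tx":-0.002,"ty":0,"tz":0.165,"yaw":0},{"gripper":1.0,"tx":-0.002,"ty":0,"tz":0.165,"yaw":0}]' >/dev/null; python3 w.py
python3 - <<'E'
from h import *
s=shot('side')
cv2.imwrite('pics/s1.png',cv2.resize(s['pixels'][165:335,225:385],None,fx=3.5,fy=3.5,interpolation=cv2.INTER_CUBIC)[:,:,::-1])
E
```

```text
t 2.6333 pos [0.4423 0.2495 0.0455] rail -0.0652 0.1043 toolx ang 0.3206 F [-1.1 -0.4  0.5] grip 0.004
```

View pics/s1.png

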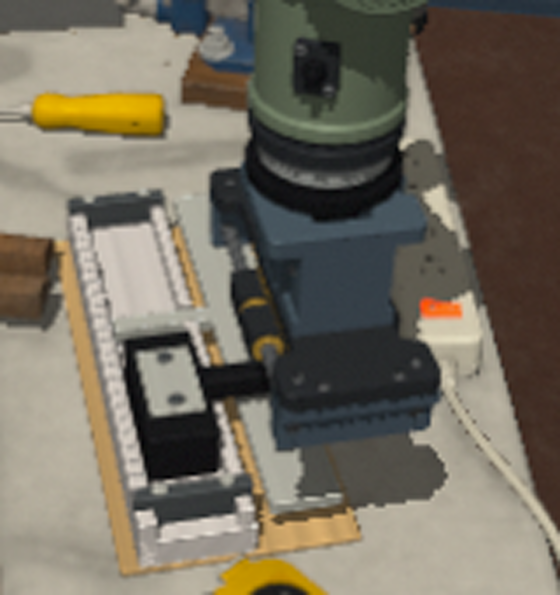

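The side view shows the gripper over the bar on the +y side of the arm, which is at crop (235,380). The gripper body hides the fingertips, and the tape measure is clear. Pressing now.

```bash
python3 -m handwheel '[{"gripper":1.0,"tx":0.003,"ty":0,"tz":0.005,"yaw":0},{"gripper":1.0,"tx":0.004,"ty":0,"tz":0.01,"yaw":0},{"gripper":1.0,"tx":0.004,"ty":0,"tz":0.013,"yaw":0},{"gripper":1.0,"tx":0.004,"ty":0,"tz":0.016,"yaw":0},{"gripper":1.0,"tx":0.004,"ty":0,"tz":0.016,"yaw":0}]' >/dev/null; python3 w.py
python3 -m handwheel '[{"gripper":1.0,"tx":0,"ty":0,"tz":0.003,"yaw":0},{"gripper":1.0,"tx":0,"ty":0,"tz":0.006,"yaw":0},{"gripper":1.0,"tx":0,"ty":0,"tz":0.008,"yaw":0},{"gripper":1.0,"tx":0,"ty":0,"tz":0.008,"yaw":0},{"gripper":1.0,"tx":0,"ty":0,"tz":0.008,"yaw":0}]' >/dev/null; python3 w.py
```

```text
t 3.1 pos [0.4496 0.2531 0.0333] rail -0.0572 0.1054 toolx ang 0.3212 F [1.4 0.2 1.7] grip 0.003
t 3.5167 pos [0.4493 0.2531 0.0251] rail -0.0574 0.1055 toolx ang 0.3213 F [ 1.1 -0.4  3. ] grip 0.005
```

```bash
python3 -m handwheel '[{"gripper":1.0,"tx":0,"ty":0,"tz":0.002,"yaw":0},{"gripper":1.0,"tx":-0.002,"ty":0,"tz":0.004,"yaw":0},{"gripper":1.0,"tx":-0.002,"ty":0.005,"tz":0.004,"yaw":0},{"gripper":1.0,"tx":-0.002,"ty":0.010,"tz":0.004,"yaw":0},{"gripper":1.0,"tx":-0.002,"ty":0.014,"tz":0.004,"yaw":0},{"gripper":1.0,"tx":-0.002,"ty":0.018,"tz":0.004,"yaw":0},{"gripper":1.0,"tx":-0.002,"ty":0.022,"tz":0.004,"yaw":0},{"gripper":1.0,"tx":-0.002,"ty":0.026,"tz":0.004,"yaw":0},{"gripper":1.0,"tx":-0.002,"ty":0.030,"tz":0.004,"yaw":0},{"gripper":1.0,"tx":-0.002,"ty":0.034,"tz":0.004,"yaw":0}]' >/dev/null; python3 w.py
python3 - <<'E'
from h import *
t=shot('side')
cv2.imwrite('pics/t1.png',cv2.resize(t['pixels'][165:335,225:385],None,fx=3.5,fy=3.5,interpolation=cv2.INTER_CUBIC)[:,:,::-1])
E
```

```text
t 4.35 pos [0.4575 0.2202 0.021 ] rail -0.06 0.0717 toolx ang 0.3206 F [-2.8  5.   4.5] grip 0.006
```

View pics/t1.png

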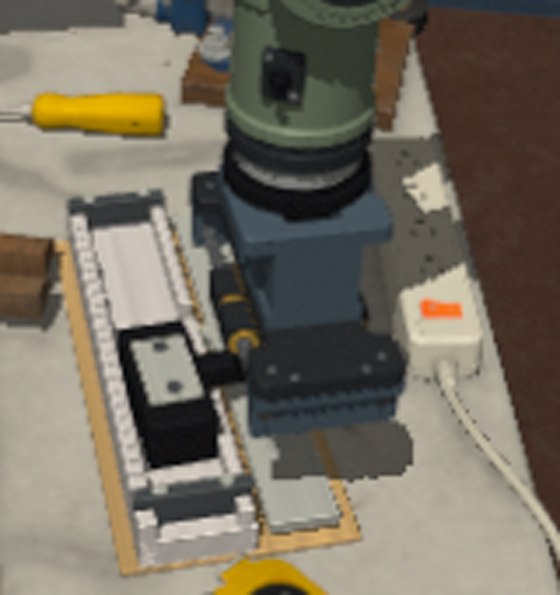

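The block has moved about 10 mm (crop (165,390)). The catch is down, about 15 mm of travel by z, and the push force is about 5 N. I continue to push.

```bash
python3 -m handwheel '[{"gripper":1.0,"tx":0,"ty":0.005,"tz":0,"yaw":0},{"gripper":1.0,"tx":0,"ty":0.01,"tz":0,"yaw":0},{"gripper":1.0,"tx":0,"ty":0.015,"tz":0,"yaw":0},{"gripper":1.0,"tx":0,"ty":0.02,"tz":0,"yaw":0},{"gripper":1.0,"tx":0,"ty":0.025,"tz":0,"yaw":0},{"gripper":1.0,"tx":0,"ty":0.03,"tz":0,"yaw":0},{"gripper":1.0,"tx":0,"ty":0.035,"tz":0,"yaw":0},{"gripper":1.0,"tx":0,"ty":0.04,"tz":0,"yaw":0},{"gripper":1.0,"tx":0,"ty":0.045,"tz":0,"yaw":0},{"gripper":1.0,"tx":0,"ty":0.05,"tz":0,"yaw":0}]' >/dev/null; python3 w.py
python3 -m handwheel '[{"gripper":1.0,"tx":0,"ty":0.005,"tz":0,"yaw":0},{"gripper":1.0,"tx":0,"ty":0.01,"tz":0,"yaw":0},{"gripper":1.0,"tx":0,"ty":0.015,"tz":0,"yaw":0},{"gripper":1.0,"tx":0,"ty":0.02,"tz":0,"yaw":0},{"gripper":1.0,"tx":0,"ty":0.025,"tz":0,"yaw":0},{"gripper":1.0,"tx":0,"ty":0.03,"tz":0,"yaw":0},{"gripper":1.0,"tx":0,"ty":0.035,"tz":0,"yaw":0},{"gripper":1.0,"tx":0,"ty":0.04,"tz":0,"yaw":0},{"gripper":1.0,"tx":0,"ty":0.045,"tz":0,"yaw":0},{"gripper":1.0,"tx":0,"ty":0.048,"tz":0,"yaw":0}]' >/dev/null; python3 w.py
python3 - <<'E'
from h import *
t=shot('side')
cv2.imwrite('pics/t2.png',cv2.resize(t['pixels'][165:335,225:385],None,fx=3.5,fy=3.5,interpolation=cv2.INTER_CUBIC)[:,:,::-1])
E
```

```text
t 5.2333 pos [0.4739 0.1729 0.021 ] rail -0.0593 0.0216 toolx ang 0.321 F [0.  5.2 4.3] grip 0.006
t 6.0667 pos [0.4891 0.1271 0.0211] rail -0.0593 -0.0266 toolx ang 0.3208 F [-0.2  4.1  4.9] grip 0.006
```

View pics/t2.png

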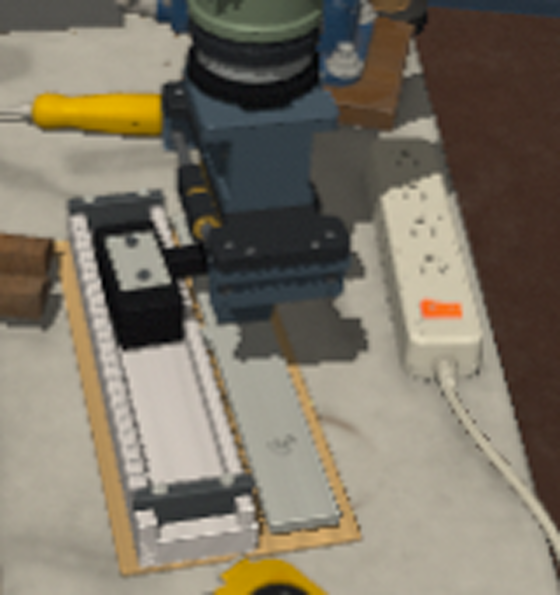

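The block is now over the nose (crop (140,280)), about 27 mm short of the pocket's middle. Nothing else has been disturbed.

```bash
python3 -m handwheel '[{"gripper":1.0,"tx":0,"ty":0.004,"tz":0,"yaw":0},{"gripper":1.0,"tx":0,"ty":0.008,"tz":0,"yaw":0},{"gripper":1.0,"tx":0,"ty":0.012,"tz":0,"yaw":0},{"gripper":1.0,"tx":0,"ty":0.016,"tz":0,"yaw":0},{"gripper":1.0,"tx":0,"ty":0.019,"tz":0,"yaw":0},{"gripper":1.0,"tx":0,"ty":0.022,"tz":0,"yaw":0},{"gripper":1.0,"tx":0,"ty":0.024,"tz":0,"yaw":0},{"gripper":1.0,"tx":0,"ty":0.026,"tz":0,"yaw":0},{"gripper":1.0,"tx":0,"ty":0.026,"tz":0,"yaw":0}]' >/dev/null; python3 w.py
python3 - <<'E'
from h import *
t=shot('side')
cv2.imwrite('pics/t3.png',cv2.resize(t['pixels'][195:295,235:335],None,fx=6,fy=6,interpolation=cv2.INTER_CUBIC)[:,:,::-1])
E
```

```text
t 6.8667 pos [0.4971 0.1023 0.021 ] rail -0.0595 -0.0526 toolx ang 0.3211 F [0.4 3.6 4.5] grip 0.001
```

View pics/t3.png

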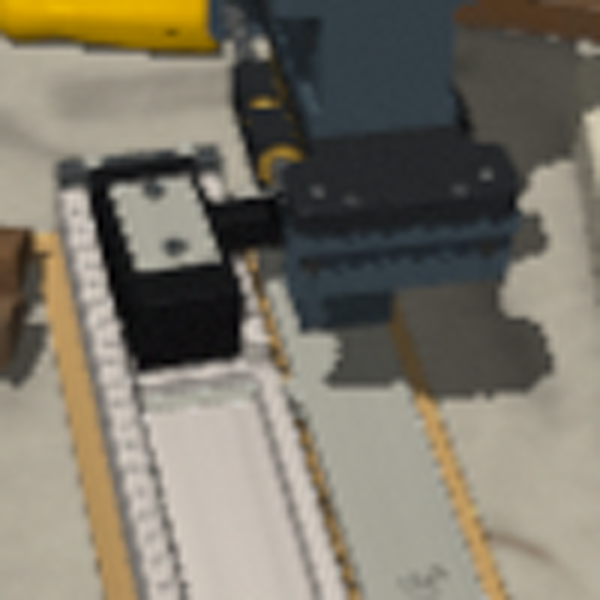

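The block has cleared the nose. Its bottom +y edge runs (137,368)–(240,357), and the sunken nose strip starts at about (145,388). I check this against the given layout.

```bash
python3 - <<'E'
from h import *
s=shot('side');O=np.array([.537,.171]);y=.32
X=np.array([np.cos(y),np.sin(y)]);Y=np.array([-X[1],X[0]])
p=(np.array([(137,368),(240,357),(145,388),(255,376),(150,410),(258,398)])+.5)/6-.5+np.array([235,195])
P=onplane(s,p[:,0],p[:,1],np.array([.026,.026,.021,.021,.021,.021]))[:,:2]-O
print(np.c_[P@X,P@Y].round(4))
E
```

```text
[[ 0.0209 -0.0305]
 [-0.0168 -0.0303]
 [ 0.0189 -0.0249]
 [-0.0214 -0.0248]
 [ 0.0188 -0.0129]
 [-0.0203 -0.0129]]
```

The nose edges come out at −25 and −13 mm (given: −24 and −12), and the block at y ≈ −72 mm. I nudge it 2 mm further, back off while still pressing, then let go upwards.

```bash
python3 -m handwheel '[{"gripper":1.0,"tx":0,"ty":0.001,"tz":0,"yaw":0},{"gripper":1.0,"tx":0,"ty":0.002,"tz":0,"yaw":0},{"gripper":1.0,"tx":0,"ty":0.002,"tz":0,"yaw":0},{"gripper":1.0,"tx":0,"ty":-0.002,"tz":0,"yaw":0},{"gripper":1.0,"tx":0,"ty":-0.008,"tz":0,"yaw":0},{"gripper":1.0,"tx":0,"ty":-0.015,"tz":0,"yaw":0},{"gripper":1.0,"tx":0,"ty":-0.015,"tz":-0.006,"yaw":0},{"gripper":1.0,"tx":0,"ty":-0.015,"tz":-0.012,"yaw":0},{"gripper":1.0,"tx":0,"ty":-0.015,"tz":-0.02,"yaw":0},{"gripper":1.0,"tx":0,"ty":-0.015,"tz":-0.04,"yaw":0}]' >/dev/null; python3 w.py
python3 -m handwheel '[{"gripper":1.0,"tx":0,"ty":0,"tz":-0.03,"yaw":0},{"gripper":1.0,"tx":0,"ty":0,"tz":-0.06,"yaw":0},{"gripper":1.0,"tx":0,"ty":0,"tz":-0.1,"yaw":0},{"gripper":1.0,"tx":-0.01,"ty":0,"tz":-0.13,"yaw":0},{"gripper":1.0,"tx":-0.04,"ty":0,"tz":-0.15,"yaw":0},{"gripper":1.0,"tx":-0.06,"ty":0,"tz":-0.15,"yaw":0},{"gripper":1.0,"tx":-0.06,"ty":0,"tz":-0.15,"yaw":0},{"gripper":1.0,"tx":-0.06,"ty":0,"tz":-0.15,"yaw":0}]' >/dev/null; python3 w.py
python3 - <<'E'
from h import *
t=shot('side')
cv2.imwrite('pics/t4.png',cv2.resize(t['pixels'][175:335,225:385],None,fx=3.7,fy=3.7,interpolation=cv2.INTER_CUBIC)[:,:,::-1])
O=np.array([.537,.171]);y=.32
X=np.array([np.cos(y),np.sin(y)]);Y=np.array([-X[1],X[0]])
v,u=np.mgrid[0:420,0:560];P=world(t,u.ravel(),v.ravel());r=np.c_[(P[:,:2]-O)@X,(P[:,:2]-O)@Y,P[:,2]]
def med(a,b,c,d): m=(r[:,0]>a)&(r[:,0]<b)&(r[:,1]>c)&(r[:,1]<d);return np.median(r[m,2]).round(4),m.sum()
print('bar',med(-.075,-.045,.02,.12),'nose',med(-.015,.015,-.022,-.014),'floor',med(-.015,.015,.02,.1),'block',med(-.01,.01,-.1,-.05))
E
```

```text
t 7.8 pos [0.49   0.1161 0.0598] rail -0.0619 -0.0374 toolx ang 0.3215 F [ 0.2 -0.6  0.4] grip 0.004
t 8.4667 pos [0.4346 0.0973 0.2115] rail -0.1204 -0.0377 toolx ang 0.3209 F [ 1.   1.  -0.9] grip 0.003
bar (np.float64(0.0364), np.int64(531)) nose (np.float64(0.0353), np.int64(35)) floor (np.float64(0.0264), np.int64(419)) block (np.float64(0.0617), np.int64(171))
```

View pics/t4.png

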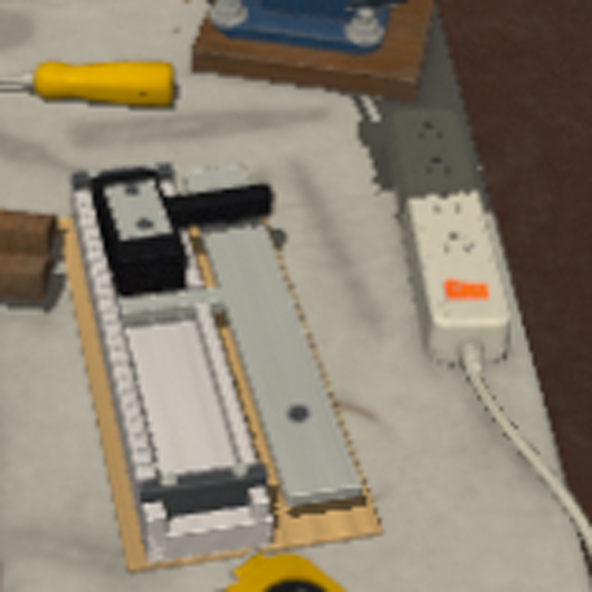

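The block sits in the pocket (crop (140,230)) with the nose up behind it (crop (170,303)). The bar reads 36 mm and the nose 35 mm, so the catch is fully up, and the arm is clear.

```bash
python3 -c "
from bench import workorder
print(workorder.sign_off())"
```

```text
the job is handed in; nothing more can be done
None
```

The length stop is set to its other position: the block is in the far pocket with the catch fully up behind it, the tools weren't touched, and the job was handed in after about 8.5 s of robot time (no verdict was returned).

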